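# Shim the fixture gap and hold it tight

### The job

Take up the gap in the small setting fixture: stand the thick metal shims from the wooden rack upright in the gap, square and centred between the sprung jaw and the end stop until the jaw's short travel is enough to close what is left. Then push the jaw towards the end stop until you feel the shim stack firmly nipped, and finish while still holding the jaw pressed (it springs back if let go). Leave the shims you do not need in the rack and do not disturb the other things on the cabinet.

Things in the scene. Friction and masses are not known exactly. Their poses are not given: they have to be found in the camera images.
- fixture: Dark steel fixture bed, fixed, a plate 12 mm thick, 64 mm wide (y), from x = -85 (jaw end, nearer the robot) to x = +90 mm (end-stop end); z up. Origin on its underside. Its top, on which the shims stand, is at z = 12 mm. Position and turn vary; fixture and rack may swap sides.
- jaw: Bare aluminium sliding jaw: 22 mm thick (x), 34 wide (y), top 48 mm above the bed. Origin under its centre, on the bed top; front face 11 mm ahead (+x, to the stop). Slides along bed +x by at most 26 mm to a hard limit; rests fully back (front face at bed x = -25 mm); a return spring (3 N at rest, 6 N at full travel) drives it back when let go.
- jaw_back (a point): Point on the jaw's back (robot-side) face, on its middle, 30 mm above the bed top: the place to push with closed fingers, along the bed's +x. About 15 N here nips the stack firmly: the spring and the shims' friction on the bed take part of it.
- end_stop: Aluminium end stop, fixed to the bed: block 22 mm thick, 34 mm wide, 48 mm high, with a bolted 10 mm high foot behind. Origin in the middle of the lower edge of its front face (which looks at the jaw), on the bed top; axes as the bed. Its place varies: the open gap to the jaw is 23 to 58 mm, so one or two shims are needed.
- rack: Sawn wooden block, fixed, 132 mm (x) by 40 mm (y) by 30 mm high, with three cross slots 20 mm wide at x = -40, 0 and +40 mm, open at the sides, slot floors at z = 8 mm. Origin at the centre of its underside.
- shim_0: Steel shim plate, 18 mm thick (x), 50 wide (y), 75 tall (z), about 0.2 kg, with a dark hole mark near the top. Origin at the centre of its foot. Stands upright in the rack slot at rack x = -40 mm. Its width overhangs the rack by 5 mm and the jaws by 8 mm on each side, so it can be gripped across its width from above. All three are alike.
- shim_1: Steel shim plate, 18 mm thick (x), 50 wide (y), 75 tall (z), about 0.2 kg, with a dark hole mark near the top. Origin at the centre of its foot. Stands upright in the rack slot at rack x = 0 mm. Its width overhangs the rack by 5 mm and the jaws by 8 mm on each side, so it can be gripped across its width from above. All three are alike.
- shim_2: Steel shim plate, 18 mm thick (x), 50 wide (y), 75 tall (z), about 0.2 kg, with a dark hole mark near the top. Origin at the centre of its foot. Stands upright in the rack slot at rack x = 40 mm. Its width overhangs the rack by 5 mm and the jaws by 8 mm on each side, so it can be gripped across its width from above. All three are alike.
- marker_white: White marker pen, 12x138x15 mm, lying between fixture and rack; leave alone. Origin under its middle.
- claw_puller: Small black claw puller, 48x64x18 mm, lying nearer the robot; leave alone. Origin under its middle.
- feeler_gauge: Small metal comb gauge, 13x90x10 mm, lying nearer the robot; leave alone. Origin under its middle.
Not all that is in view belongs to the job. Leave any orange look-alike of the shim_1 alone. What is shaped like the shim_2 but blue is not meant.

How it is judged (in metres and radians):
On the way:
1. a shim stands upright in the gap, down on the bed (((z of shim_0 in the frame of fixture between 0.006 and 0.018 m and x of shim_0 in the frame of fixture between -0.02 and 0.03 m and y of shim_0 in the frame of fixture between -0.012 and 0.012 m and angle between shim_0's own z axis and vertical below 0.12 rad and angle between the y axis of shim_0 and the y axis of fixture, either way round below 0.15 rad) or (z of shim_1 in the frame of fixture between 0.006 and 0.018 m and x of shim_1 in the frame of fixture between -0.02 and 0.03 m and y of shim_1 in the frame of fixture between -0.012 and 0.012 m and angle between shim_1's own z axis and vertical below 0.12 rad and angle between the y axis of shim_1 and the y axis of fixture, either way round below 0.15 rad) or (z of shim_2 in the frame of fixture between 0.006 and 0.018 m and x of shim_2 in the frame of fixture between -0.02 and 0.03 m and y of shim_2 in the frame of fixture between -0.012 and 0.012 m and angle between shim_2's own z axis and vertical below 0.12 rad and angle between the y axis of shim_2 and the y axis of fixture, either way round below 0.15 rad))), for 0.2 s.
At the end, for the whole second after the job is handed in: The robot still presses the jaw (over 3 N); the shims are nipped (over 3 N at the jaw, 1.5 N at the stop); each shim either stands in the gap on the bed (12 mm of centred, 0.12 rad of upright, 0.15 rad of square) or stands in the rack; all at rest ((contact force between jaw and shim_0 above 3 N or contact force between jaw and shim_1 above 3 N or contact force between jaw and shim_2 above 3 N) and (contact force between end_stop and shim_0 above 1.5 N or contact force between end_stop and shim_1 above 1.5 N or contact force between end_stop and shim_2 above 1.5 N) and contact force between any of the fingers, the arm and jaw above 3 N and ((z of shim_0 in the frame of fixture between 0.006 and 0.018 m and x of shim_0 in the frame of fixture between -0.02 and 0.03 m and y of shim_0 in the frame of fixture between -0.012 and 0.012 m and angle between shim_0's own z axis and vertical below 0.12 rad and angle between the y axis of shim_0 and the y axis of fixture, either way round below 0.15 rad) or (z of shim_0 in the frame of rack below 0.02 m and x of shim_0 in the frame of rack between -0.05 and 0.05 m and y of shim_0 in the frame of rack between -0.03 and 0.03 m and angle between shim_0's own z axis and vertical below 0.25 rad)) and ((z of shim_1 in the frame of fixture between 0.006 and 0.018 m and x of shim_1 in the frame of fixture between -0.02 and 0.03 m and y of shim_1 in the frame of fixture between -0.012 and 0.012 m and angle between shim_1's own z axis and vertical below 0.12 rad and angle between the y axis of shim_1 and the y axis of fixture, either way round below 0.15 rad) or (z of shim_1 in the frame of rack below 0.02 m and x of shim_1 in the frame of rack between -0.05 and 0.05 m and y of shim_1 in the frame of rack between -0.03 and 0.03 m and angle between shim_1's own z axis and vertical below 0.25 rad)) and ((z of shim_2 in the frame of fixture between 0.006 and 0.018 m and x of shim_2 in the frame of fixture between -0.02 and 0.03 m and y of shim_2 in the frame of fixture between -0.012 and 0.012 m and angle between shim_2's own z axis and vertical below 0.12 rad and angle between the y axis of shim_2 and the y axis of fixture, either way round below 0.15 rad) or (z of shim_2 in the frame of rack below 0.02 m and x of shim_2 in the frame of rack between -0.05 and 0.05 m and y of shim_2 in the frame of rack between -0.03 and 0.03 m and angle between shim_2's own z axis and vertical below 0.25 rad)) and linear speed of each of shim_0, shim_1, shim_2 below 0.02 m/s); the arm keeps its last pose, push and grip.
It fails at once if the marker white is shoved more than 30 mm (distance of marker_white from where it was at the start of the episode above 0.03 m).
It fails at once if the claw puller is shoved more than 30 mm (distance of claw_puller from where it was at the start of the episode above 0.03 m).
It fails at once if the feeler gauge is shoved more than 30 mm (distance of feeler_gauge from where it was at the start of the episode above 0.03 m).
It also fails if it takes over 72 s, if anything falls off the work surface, if the arm or the gripper's body presses on something with over 40 N, if the wrist force passes 120 N, or if a joint passes its speed limit or range.

### The arm

A 6-joint arm with a two-finger parallel gripper is mounted at the origin on a cart in front of the work surface, level with it; the furniture and walls round the work are solid. World frame = base frame: x ahead of the robot, y to its left, z up, the work surface at z = 0. Lengths are in m, angles in degrees, forces in N, time in s.
With the tool pointing down it reaches from about 0.35 to 0.875 m from the base axis. Payload 4.2 kg.
Tool frame: the origin (TCP) lies midway between the tips of the shut fingers; the grasp point (between the pads) lies 19 mm behind it; z points along the fingers, y is the line along which they close (so a half turn about z gives the same grasp; the last joint's range is limited). The gripper opens to 87 mm and grips with 3 to 60 N. Pads are 19 mm wide; open, the fingers measure 117 mm over their backs; the gripper's body (75 mm by 190 mm) begins 51 mm behind the grasp point.
Start: joints at [-53.938, 22.042, 0.453, 0, -68.411, -14.817], TCP at [0.226, -0.582, 0.223] pointing down, gripper open.
Joint ranges: [-179.83, 179.83], [-69.29, 118.12], [-61.27, 80.66], [-181.25, 117.63], [-171.15, -9.14], [-177.46, 177.46]. Speed limits (degrees/s): [159.86, 159.86, 180, 180, 180, 180].

### API

Orientations are given as [roll, pitch, yaw] about the fixed x, y, z axes, in that order (R = Rz(yaw) Ry(pitch) Rx(roll)).
In Python, from workcell import env gives the robot as it stands. The module is installed in compiled form; this text tells all that it offers. Calls block until the motion is done:
- env.goto(position, orientation): joint-space move of the TCP to a pose.
- env.move_straight(position, rotation=None, rate=0.15, force_limit=None): straight line of the TCP; rotation=None keeps the orientation; rate is the mean speed in m/s. With force_limit (N) it stops when the force on the tool has changed by that much, and returns True; else False.
- env.set_joints(angles): joint-space move.
- env.gripper_to(opening, grasp_force=None): opening from 0.0 (shut) to 1.0 (fully open); grasp_force is the grip in N (None keeps the last); returns when the fingers have stopped.
- env.dwell(seconds).
- env.inverse_kinematics(position, orientation): joint angles nearest the present ones, or None.
- env.read_state(): the state.
- env.grab_frame(name): name is "side" or "top" or "wrist"; returns a dict with "image" (400x640x3 uint8, blue, green, red), "fx", "fy", "cx", "cy" (pixels), "position" and "orientation" of the camera in the world. Camera axes: x right, y up, looking along -z (the intrinsics and any distortion apply to the point x, -y, -z); pixel columns grow to the right and rows downward; lengths in m; the calibration is good to about 2 mm. A picture is of the moment at which its call begins. There is no depth.
A pose or a line that the arm cannot do raises env.Unreachable and nothing moves.
- env.close_job(): hands the job in; it is judged then, once.
Trained networks look in a picture, given as the dict that the camera call returned (one of the last four; its "shot" number tells which), for a name from the list of things; names that differ only in an ending like _2 or _b are one class to them, and where a whole thing is asked for, a point or a joint stands for the part that bears it (a point fixed in the world has none). Each returns a list of dicts, best first, with "score" (0 to 1); they miss things now and then, are a little off and sometimes report something else, mostly with a low value. They report only what shows in the picture. A call takes as long as a camera call. They do not tell look-alikes from the thing itself.
- env.search_frame(picture, thing): "xyz" ([x, y, z] in m, in world coordinates, good to about 4 mm: the middle of the surface that is visible of it).
- env.trace(picture, thing): "mask" (400x640 bool, what is visible of it).
The state is a dict: "clock": time; "joint_positions": joint angles; "qvel": joint speeds; "joint_torque": joint torques, N m; "position": TCP position; "tool_rot": TCP orientation; "force": force on the tool from outside, world axes, zero at the start; "wrist_torque": the same for the moment, N m; "opening": opening from 0.0 (shut) to 1.0 (fully open); "finger_force": force on a finger pad.
Only numpy, scipy, OpenCV 4.12 (cv2) and the standard library are available. Lean on these libraries where they do the work, as an engineer would, in place of code of your own. Each camera call takes 0.05 s, during which the arm holds its last target. There are 200 camera calls.

## Working session

There is one attempt and no reset: what is moved stays moved. The work goes in short steps, each a Python script; the robot and the scene stay as the last script left them, time stands still between calls to the robot, and variables do not carry over. Pictures are saved under pics/ and viewed, at most 10 in all, crops included, and the job is handed in when it is done.

```bash
mkdir -p pics
cat > h.py <<'E'
import numpy as np, cv2
from workcell import env
from scipy.spatial.transform import Rotation as R
def Rm(o): return R.from_euler('xyz',o,degrees=True).as_matrix()
def proj(f,P):
    P=np.atleast_2d(P); c=(P-np.array(f['position']))@Rm(f['orientation'])
    return np.c_[f['cx']+f['fx']*c[:,0]/-c[:,2], f['cy']+f['fy']*-c[:,1]/-c[:,2]]
def ray(f,uv):
    d=np.array([(uv[0]-f['cx'])/f['fx'],-(uv[1]-f['cy'])/f['fy'],-1.]); return np.array(f['position']),Rm(f['orientation'])@d
def atz(f,uv,z):
    o,d=ray(f,uv); return o+d*(z-o[2])/d[2]
def tri(fs,uvs):
    A=np.zeros((3,3));b=np.zeros(3)
    for f,uv in zip(fs,uvs):
        o,d=ray(f,uv); d/=np.linalg.norm(d); M=np.eye(3)-np.outer(d,d); A+=M; b+=M@o
    return np.linalg.solve(A,b)
E
python3 - <<'E'
from h import *
print(env.read_state())
for n in ('top','side'):
    f=env.grab_frame(n); cv2.imwrite(f'pics/{n}0.png',f['image'])
    print(n,{k:v for k,v in f.items() if k!='image'})
    for t in ('fixture','jaw','end_stop','rack','shim_0','marker_white','claw_puller','feeler_gauge'):
        print(t,[(np.round(d['xyz'],3).tolist(),round(d['score'],2)) for d in env.search_frame(f,t)][:5])
E
```

```text
{'clock': 0.0, 'joint_positions': array([-5.39390673e+01,  2.20924892e+01,  3.78938457e-01, -2.91984580e-02,
       -6.84117493e+01, -1.48164292e+01]), 'qvel': array([ 0.08745925,  0.09112095,  0.11940953,  0.02086727, -0.14063733,
        0.01151149]), 'joint_torque': array([-1.68698778e-03, -3.90668499e+01,  1.87404531e+01,  4.21995118e+00,
        1.09613239e-02, -1.97074805e-04]), 'position': array([ 0.22626123, -0.58195046,  0.22143512]), 'tool_rot': array([ 1.79871927e+02, -5.81801375e-03, -1.58766263e+02]), 'force': array([ 0.32504827, -0.28152706, -1.10807362]), 'wrist_torque': array([ 0.03365952, -0.0305716 ,  0.04335724]), 'finger_force': 0.0, 'opening': 0.9972488819762013}
top {'fx': 518.645691131516, 'fy': 518.645691131516, 'cx': 315.3756845294436, 'cy': 208.05301065004667, 'position': array([0.31370437, 0.01740476, 1.09942015]), 'orientation': array([  9.47095768,   0.94867463, -89.92650963]), 'shot': 1}
fixture [([0.482, -0.17, 0.009], 0.64)]
jaw [([0.462, -0.179, 0.058], 0.6), ([0.383, -0.051, 0.016], 0.59)]
end_stop [([0.516, -0.169, 0.035], 0.72), ([0.496, 0.129, 0.0
[... 342 characters left out ...]
e [([0.363, 0.099, 0.014], 0.64)]
side {'fx': 401.6874469724155, 'fy': 401.6874469724155, 'cx': 319.35139498247224, 'cy': 200.3421034109438, 'position': array([0.37404503, 0.67645299, 0.60701124]), 'orientation': array([  50.80153382,   -1.24967137, -171.17364462]), 'shot': 2}
fixture [([0.473, -0.168, 0.009], 0.68)]
jaw [([0.458, -0.168, 0.05], 0.44)]
end_stop [([0.515, -0.157, 0.026], 0.85)]
rack [([0.498, 0.149, 0.032], 0.74)]
shim_0 [([0.509, 0.159, 0.068], 0.87), ([0.554, 0.154, 0.069], 0.8), ([0.516, 0.228, 0.054], 0.75), ([0.474, 0.147, 0.07], 0.72), ([0.555, 0.061, 0.051], 0.65)]
marker_white [([0.493, -0.016, 0.01], 0.68)]
claw_puller [([0.375, -0.043, 0.017], 0.65)]
feeler_gauge []
```

View pics/top0.png

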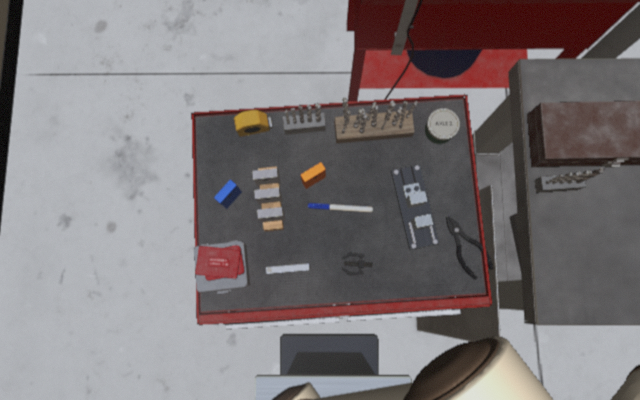

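View pics/side0.png

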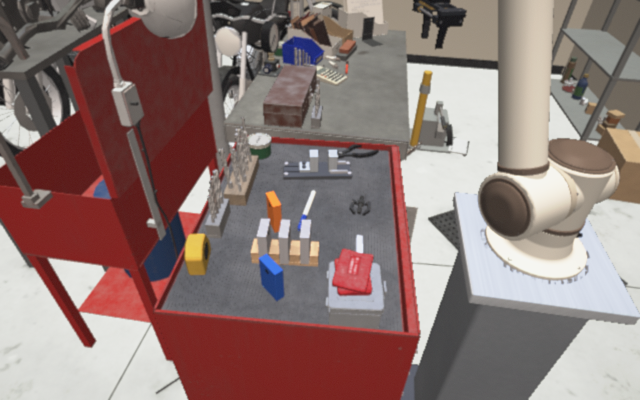

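Top view: rack with three shims at about (267,200), blue decoy (227,193), orange decoy (313,175), fixture at (415,205), pen (340,208), puller (355,263), gauge (288,268). The side view agrees. Next I take wrist views from two heights and places.

```bash
cat > shots.py <<'E'
from h import *
import pickle
S=[]
for nm,p in (('fix',[0.44,-0.17,0.33]),('fix',[0.52,-0.13,0.33]),('rack',[0.52,0.10,0.33]),('rack',[0.44,0.13,0.33])):
    try: env.goto(p,[180,0,180])
    except env.Unreachable: print('unreach',p); env.goto(p,[180,0,0])
    env.dwell(0.3)
    f=env.grab_frame('wrist'); S.append((nm,f))
    cv2.imwrite(f'pics/w{len(S)}.png',f['image'])
    s=env.read_state(); print(s['clock'],s['joint_positions'].round(0),s['position'].round(4),f['position'],f['orientation'],f['fx'],f['fy'],f['cx'],f['cy'])
    f['m']={}
    for t in (('fixture','jaw','end_stop') if nm=='fix' else ('rack','shim_0')):
        print(t,[(np.round(d['xyz'],3).tolist(),round(d['score'],2)) for d in env.search_frame(f,t)][:6])
        f['m'][t]=env.trace(f,t)
pickle.dump(S,open('S.pkl','wb'))
E
python3 shots.py
```

```text
2.9917 [ -1.   3.  -9.   0. -78. -89.] [ 0.44   -0.1703  0.3299] [ 0.36890852 -0.17052819  0.49210875] [-1.51099704e+01 -2.47816431e-02  8.99023928e+01] 297.08142104361013 297.08142104361013 325.1054250508 202.57913285248634
fixture [([0.469, -0.18, 0.013], 0.84), ([0.508, 0.124, 0.07], 0.25)]
jaw [([0.459, -0.186, 0.059], 0.8)]
end_stop [([0.509, -0.171, 0.057], 0.79)]
4.0917 [  3.  10.  -1.   0. -79. -93.] [ 0.5195 -0.1304  0.3306] [ 0.44813824 -0.13057674  0.492787  ] [-1.51893498e+01 -2.50900641e-02  8.99077719e+01] 297.08142104361013 297.08142104361013 325.1054250508 202.57913285248634
fixture [([0.476, -0.176, 0.011], 0.79), ([0.46, -0.18, 0.059], 0.44)]
jaw [([0.464, -0.184, 0.058], 0.78)]
end_stop [([0.517, -0.168, 0.054], 0.57)]
5.6583 [  28.    9.   -2.    0.  -79. -118.] [0.5201 0.0992 0.33  ] [0.44905513 0.09894474 0.49229821] [-1.51361330e+01 -2.31631061e-02  8.98514601e+01] 297.08142104361013 297.08142104361013 325.1054250508 202.57913285248634
rack [([0.494, 0.133, 0.028], 0.91), ([0.55, 0.134, 0.084], 0.71)]
shim_0 [([0.557, 0.044, 0.077], 0.93), ([0.551, 0.135, 0.083], 0.87), ([0.472, 0.127, 0.081], 0.81), ([0.517, 0.212, 0.073], 0.72), ([0.508, 0.13, 0.086], 0.62)]
6.6417 [  37.    2.  -10.    0.  -78. -127.] [0.4405 0.1298 0.3296] [0.36962318 0.12981704 0.49190995] [-1.50941566e+01  7.29590994e-03  8.98893527e+01] 297.08142104361013 297.08142104361013 325.1054250508 202.57913285248634
rack [([0.458, 0.13, 0.028], 0.96)]
shim_0 [([0.506, 0.134, 0.084], 0.98), ([0.553, 0.046, 0.062], 0.89), ([0.469, 0.126, 0.082], 0.83), ([0.514, 0.21, 0.069], 0.68), ([0.549, 0.135, 0.081], 0.66)]
```

Run:
```python
from h import *
a=cv2.imread('pics/w1.png')
b=cv2.imread('pics/w4.png')
print(a.shape)
import pickle
S=pickle.load(open('S.pkl','rb'))
P={}
for nm,f in S:
    for t,l in f['m'].items():
        for d in l[:4]:
            r,c=np.nonzero(d['mask']); print(nm,t,round(d['score'],2),c.min(),c.max(),r.min(),r.max(),len(r))
def crop(i,c0,r0,w,h,s): return cv2.resize(cv2.imread(f'pics/w{i}.png')[r0:r0+h,c0:c0+w],None,fx=s,fy=s,interpolation=cv2.INTER_CUBIC)
f=S[0][1]; p=proj(f,[0.48,-0.178,0.03])[0].astype(int)
g=S[1][1]; q=proj(g,[0.48,-0.178,0.03])[0].astype(int)
print(p,q)
cv2.imwrite('pics/c1.png',np.hstack([crop(1,p[0]-50,p[1]-75,100,150,4),crop(2,q[0]-50,q[1]-75,100,150,4)]))
f=S[3][1]; p=proj(f,[0.51,0.13,0.06])[0].astype(int); g=S[2][1]; q=proj(g,[0.51,0.13,0.06])[0].astype(int);print(p,q)
cv2.imwrite('pics/c2.png',np.hstack([crop(4,p[0]-50,p[1]-75,100,150,4),crop(3,q[0]-50,q[1]-75,100,150,4)]))
```

```text
(400, 640, 3)
fix fixture 0.7 293 351 148 252 3296
fix jaw 0.61 305 328 174 195 430
fix end_stop 0.65 312 337 201 232 645
fix fixture 0.96 265 327 95 208 3610
fix fixture 0.58 358 399 57 90 639
fix jaw 0.94 276 303 122 141 409
fix end_stop 0.67 284 313 153 185 720
rack rack 0.61 329 360 122 207 778
rack shim_0 0.95 331 367 157 179 682
rack shim_0 0.87 269 305 180 214 713
rack shim_0 0.83 333 369 182 206 708
rack shim_0 0.79 327 363 133 150 571
rack rack 0.58 310 337 171 231 434
rack shim_0 0.96 315 346 230 257 747
rack shim_0 0.95 309 343 206 232 738
rack shim_0 0.86 364 399 200 242 882
rack shim_0 0.85 253 288 224 258 755
[320 194] [294 143]
[325 217] [346 165]
```

View pics/c1.png

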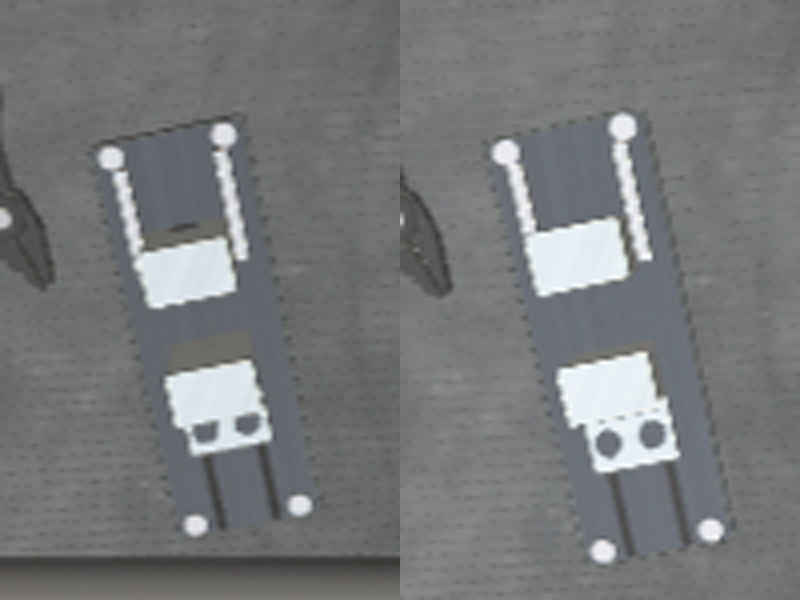

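View pics/c2.png

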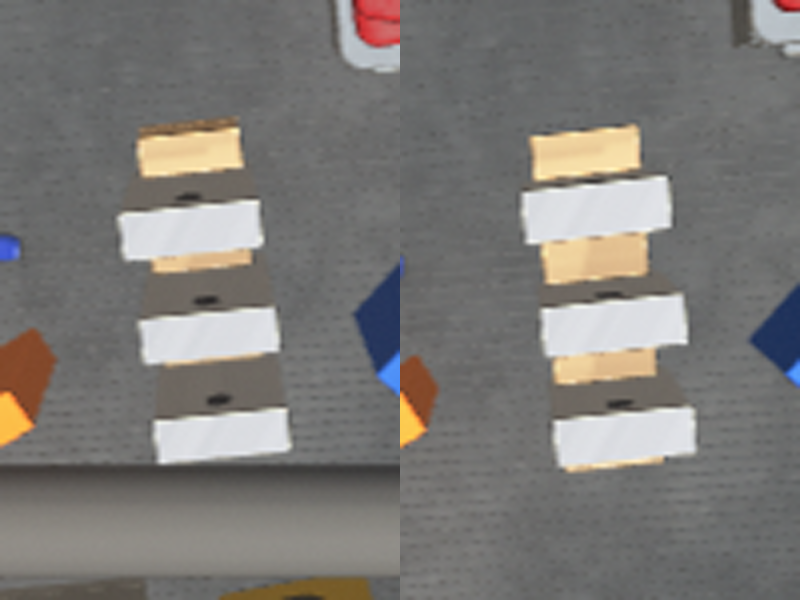

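The crops show the fixture turned about 12°, with the jaw top at about (185,272) and the stop top at about (213,393) in the left crop. The three shims stand straight in the rack slots, turned about 6°. I fit the poses from corners seen in both views.

```bash
cat > fit.py <<'E'
from h import *
import pickle
from scipy.optimize import least_squares
S=pickle.load(open('S.pkl','rb')); F=[f for _,f in S]
def px(pts,o): return (np.array(pts,float)+.5)/4-.5+np.array(o)
jaw=[px([(137,253),(227,237),(236,290),(150,308)],(270,119)),px([(127,237),(220,219),(229,276),(139,297)],(244,68))]
stp=[px([(165,378),(252,360),(262,408),(178,427)],(270,119)),px([(157,370),(249,350),(260,403),(166,427)],(244,68))]
bed=[px([(95,148),(243,116),(315,505),(180,530)],(270,119)),px([(90,140),(245,112),(332,525),(195,555)],(244,68))]
sh=[[px([(118,213),(261,199),(264,245),(124,262)],(275,142)),px([(121,192),(268,177),(272,230),(127,244)],(296,90))],
[px([(138,321),(277,307),(281,350),(145,364)],(275,142)),px([(141,308),(285,294),(289,342),(144,357)],(296,90))],
[px([(153,419),(287,406),(291,450),(158,464)],(275,142)),px([(153,418),(294,406),(297,453),(155,468)],(296,90))]]
def t(fs,two): return np.array([tri(fs,[a,b]) for a,b in zip(*two)])
for n,fs,q in (('jaw',F[:2],jaw),('stop',F[:2],stp),('bed',F[:2],bed),('A',[F[3],F[2]],sh[0]),('B',[F[3],F[2]],sh[1]),('C',[F[3],F[2]],sh[2])):
    P=t(fs,q); e=(P[1]-P[0]+P[2]-P[3]); print(n,P.mean(0).round(4),'z',P[:,2].round(3),'yaw',np.degrees(np.arctan2(-e[0],e[1])).round(1),'w',np.linalg.norm(P[1]-P[0]).round(3),'t',np.linalg.norm(P[3]-P[0]).round(3))
def rect(x,y,a,cx,w,h,z): # corners order -x-y,-x+y,+x+y,+x-y
    c,s=np.cos(a),np.sin(a); L=np.array([[cx-h,-w],[cx-h,w],[cx+h,w],[cx+h,-w]])
    return np.c_[x+c*L[:,0]-s*L[:,1],y+s*L[:,0]+c*L[:,1],np.full(4,z)]
def resF(v):
    x,y,a,g,jx=v; r=[]
    for i in (0,1):
        r+=[proj(F[i],rect(x,y,a,jx,.017,.011,.060))-jaw[i],proj(F[i],rect(x,y,a,-.025+g+.011,.017,.011,.060))-stp[i],proj(F[i],rect(x,y,a,.0025,.032,.0875,.012))-bed[i]]
    return np.concatenate(r).ravel()
s=least_squares(resF,[.48,-.175,.2,.03,-.036],loss='soft_l1'); print('fix',s.x[:2],np.degrees(s.x[2]),'gap',s.x[3],'jawx',s.x[4],'rms px',np.sqrt((resF(s.x)**2).mean()))
def resR(v):
    r=[]
    for i,k in enumerate((-.04,0,.04)):
        for j,f in enumerate((F[3],F[2])): r.append(proj(f,rect(*v,k,.025,.009,.083))-sh[i][j])
    return np.concatenate(r).ravel()
s=least_squares(resR,[.5,.13,.1],loss='soft_l1'); print('rack',s.x[:2],np.degrees(s.x[2]),'rms',np.sqrt((resR(s.x)**2).mean()))
E
python3 fit.py
```

```text
jaw [ 0.462  -0.1833  0.0552] z [0.053 0.054 0.058 0.056] yaw 11.6 w 0.034 t 0.021
stop [ 0.5079 -0.1734  0.0612] z [0.061 0.061 0.061 0.062] yaw 12.7 w 0.034 t 0.021
bed [ 0.4965 -0.1748  0.012 ] z [0.016 0.003 0.019 0.01 ] yaw 12.9 w 0.061 t 0.17
A [0.4756 0.1261 0.0798] z [0.081 0.078 0.076 0.085] yaw 4.7 w 0.051 t 0.018
B [0.5144 0.1325 0.0834] z [0.087 0.083 0.082 0.082] yaw 5.4 w 0.05 t 0.019
C [0.5549 0.1371 0.0803] z [0.082 0.079 0.081 0.08 ] yaw 5.3 w 0.05 t 0.019
fix [ 0.49583923 -0.17588613] 11.342564692158517 gap 0.026704838304037026 jawx -0.0350731103736898 rms px 1.1037741837929853
rack [0.51450215 0.13173108] 7.147717844910293 rms 0.5610519633714712
```

One shim is enough: the gap is about 26 mm, and 18 mm of shim leaves 8 mm, which is under the 26 mm travel. The clearance is only about 4 mm per side, so I take close-up views to refine the poses.

Run:
```python
from h import *
import pickle
S=[]
for nm,p,c in (('rack',[.49,.13,.22],[.515,.132,.083]),('rack',[.52,.10,.22],[.515,.132,.083]),('fix',[.485,-.14,.19],[.485,-.178,.06]),('fix',[.455,-.18,.19],[.485,-.178,.06])):
    env.goto(p,[180,0,180]); env.dwell(.4)
    f=env.grab_frame('wrist'); q=proj(f,c)[0].round().astype(int); o=q-[66,80]; f['o']=o; S.append(f)
    I=f['image'][o[1]:o[1]+160,o[0]:o[0]+132]; print(nm,q,o,I.shape); f['crop']=cv2.resize(I,None,fx=3,fy=3,interpolation=cv2.INTER_CUBIC)
for k,n in ((0,'d_rack'),(2,'d_fix')): cv2.imwrite(f'pics/{n}.png',np.hstack([S[k]['crop'],S[k+1]['crop']]))
pickle.dump(S,open('S2.pkl','wb')); print(env.read_state()['clock'])
```

```text
rack [327 216] [261 136] (160, 132, 3)
rack [356 189] [290 109] (160, 132, 3)
fix [287 195] [221 115] (160, 132, 3)
fix [327 223] [261 143] (160, 132, 3)
10.7667
```

View pics/d_rack.png

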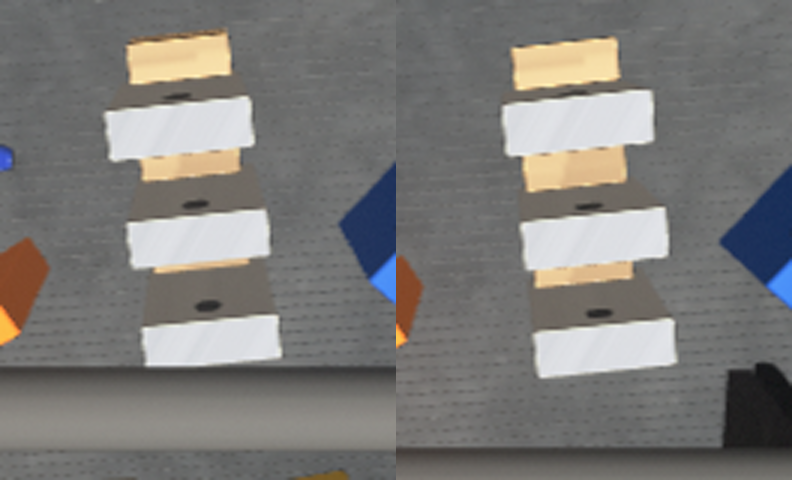

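View pics/d_fix.png

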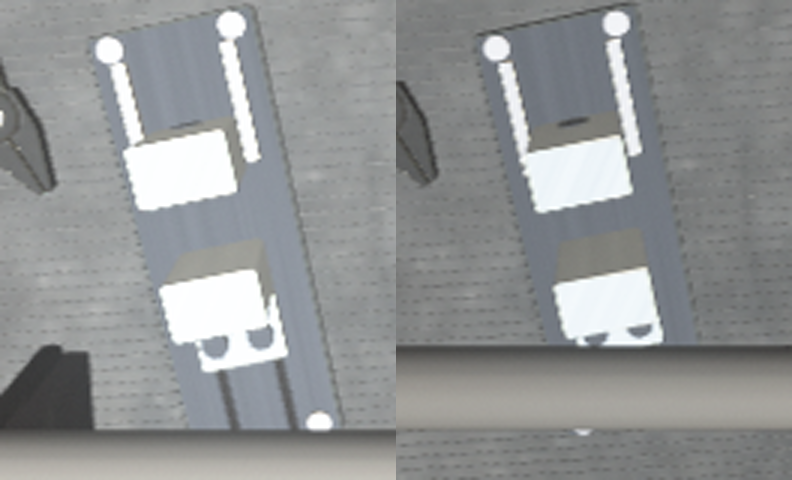

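Both views are clear. In the left fixture crop the jaw top is at about (180,170), the stop top at about (216,305) and the gap is empty. The shims stand upright in the rack. I refine the poses with these corners.

```bash
cat > fit2.py <<'E'
from h import *
import pickle
from scipy.optimize import least_squares
F=pickle.load(open('S2.pkl','rb'))
def px(i,pts): return (np.array(pts,float)+.5)/3-.5+F[i]['o']
sh=[[px(0,[(105,112),(250,97),(254,148),(110,161)]),px(1,[(107,105),(257,90),(258,143),(113,157)])],
[px(0,[(127,226),(267,209),(270,256),(130,271)]),px(1,[(125,224),(271,207),(273,257),(129,271)])],
[px(0,[(142,328),(277,315),(281,357),(144,370)]),px(1,[(137,333),(278,320),(280,366),(144,378)])]]
jaw=[px(2,[(123,149),(222,128),(238,190),(142,211)]),px(3,[(129,154),(228,137),(236,193),(140,213)])]
stp=[px(2,[(160,289),(257,268),(272,324),(176,343)]),px(3,[(159,286),(252,267),(266,322),(168,340)])]
def rect(x,y,a,cx,w,h,z):
    c,s=np.cos(a),np.sin(a); L=np.array([[cx-h,-w],[cx-h,w],[cx+h,w],[cx+h,-w]])
    return np.c_[x+c*L[:,0]-s*L[:,1],y+s*L[:,0]+c*L[:,1],np.full(4,z)]
for n,i,q in (('jaw',2,jaw),('stop',2,stp),('A',0,sh[0]),('B',0,sh[1]),('C',0,sh[2])):
    P=np.array([tri(F[i:i+2],[a,b]) for a,b in zip(*q)]); e=(P[1]-P[0]+P[2]-P[3]); print(n,P.mean(0).round(4),'z',P[:,2].round(3),'yaw',np.degrees(np.arctan2(-e[0],e[1])).round(1),'w',np.linalg.norm(P[1]-P[0]).round(3))
def resF(v):
    x,y,a,g,z=v
    return np.concatenate([np.r_[proj(F[2+i],rect(x,y,a,-.036,.017,.011,z))-jaw[i],proj(F[2+i],rect(x,y,a,-.025+g+.011,.017,.011,z))-stp[i]] for i in (0,1)]).ravel()
s=least_squares(resF,[.49,-.175,.2,.03,.06],loss='soft_l1'); r=resF(s.x); print('fix',s.x[:2],np.degrees(s.x[2]),'gap,z',s.x[3:],'rms',np.sqrt((r**2).mean()))
def resR(v): return np.concatenate([proj(F[j],rect(*v[:3],k,.025,.009,v[3]))-sh[i][j] for i,k in enumerate((-.04,0,.04)) for j in (0,1)]).ravel()
s=least_squares(resR,[.5,.13,.1,.083],loss='soft_l1'); print('rack',s.x[:2],np.degrees(s.x[2]),s.x[3],'rms',np.sqrt((resR(s.x)**2).mean()))
E
python3 fit2.py
```

```text
jaw [ 0.4612 -0.1832  0.0612] z [0.063 0.069 0.058 0.055] yaw 13.0 w 0.034
stop [ 0.509  -0.1734  0.0588] z [0.06  0.058 0.062 0.055] yaw 13.4 w 0.034
A [0.4751 0.1258 0.0843] z [0.084 0.084 0.082 0.087] yaw 5.0 w 0.049
B [0.5142 0.132  0.0854] z [0.084 0.085 0.085 0.088] yaw 6.1 w 0.05
C [0.5544 0.137  0.0827] z [0.08  0.083 0.078 0.091] yaw 3.1 w 0.05
fix [ 0.49687846 -0.17597842] 11.955617065172628 gap,z [0.02683041 0.05772577] rms 0.5729290331789756
rack [0.51527401 0.13165346] 7.1196281601835505 0.08164698206360045 rms 0.7278051431298378
```

```bash
cat > pick.py <<'E'
from h import *
env.gripper_to(1.0)
y1=-173.5; p=[.5145,.1318]
env.goto([*p,.16],[180,0,y1])
print('hit',env.move_straight([*p,.045],rate=.08,force_limit=8))
env.gripper_to(0.0,30); s=env.read_state(); print(s['opening'],s['opening']*.087,s['finger_force'],s['position'],s['force'],s['clock'])
env.move_straight([s['position'][0],s['position'][1],.19],rate=.1)
s=env.read_state(); print(s['opening'],s['finger_force'],s['force'])
a=np.radians(12.2); q=np.array([.4967,-.1757])-.0116*np.array([np.cos(a),np.sin(a)]); print(q)
env.goto([*q,.19],[180,0,-180+12.2]); env.move_straight([*q,.125],rate=.1)
env.dwell(.3); s=env.read_state(); print(s['position'],s['tool_rot'],s['clock'])
f=env.grab_frame('side'); g=env.grab_frame('wrist')
c=proj(f,[.49,-.176,.1])[0].astype(int); I=cv2.resize(f['image'][c[1]-50:c[1]+50,c[0]-65:c[0]+65],None,fx=6,fy=6,interpolation=cv2.INTER_CUBIC); cv2.imwrite('pics/held.png',I); print(c)
E
python3 pick.py
```

```text
hit False
0.5720128513326382 0.04976511806593952 29.978006221354008 [0.51453067 0.13185415 0.04500477] [0.23653248 0.34960785 0.11732752] 14.5
0.5708457102362522 29.978612861596048 [ 0.38953428  0.80050394 -2.14875092]
[ 0.48536198 -0.17815137]
[ 0.48561435 -0.17819028  0.12552531] [-1.79984188e+02  6.30713420e-02 -1.67803540e+02] 18.3917
[321 139]
```

View pics/held.png

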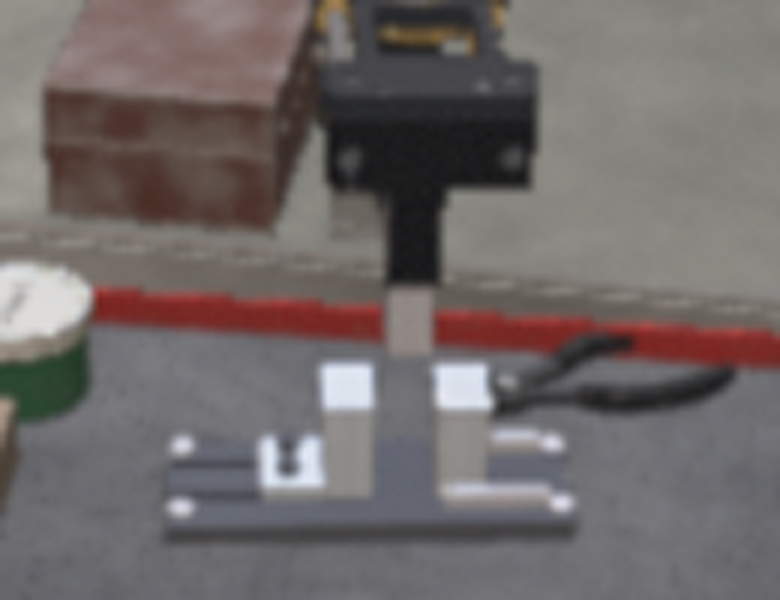

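The held shim hangs square over the gap: shim at columns 385–435, gap at 375–437. I shift it about 1 mm towards the stop and lower it with a force guard.

Run:
```python
from h import *
a=np.radians(12.2); u=np.array([np.cos(a),np.sin(a)])
q=np.array([.4967,-.1757])-.0106*u
env.move_straight([*q,.115],rate=.05)
h=env.move_straight([*q,.062],rate=.05,force_limit=6); s=env.read_state(); print(h,s['position'],s['force'])
if not h:
    h=env.move_straight([*q,.043],rate=.02,force_limit=5); s=env.read_state(); print(h,s['position'],s['force'],s['clock'])
f=env.grab_frame('side')
c=proj(f,[.49,-.176,.06])[0].astype(int); I=cv2.resize(f['image'][c[1]-50:c[1]+50,c[0]-65:c[0]+65],None,fx=6,fy=6,interpolation=cv2.INTER_CUBIC); cv2.imwrite('pics/placed.png',I)
```

```text
False [ 0.48666    -0.17798928  0.06234055] [-0.39052329 -0.72950712 -1.47572189]
True [ 0.48624664 -0.17782664  0.04891556] [-0.26521037  0.03414192  4.49820232] 20.7167
```

View pics/placed.png

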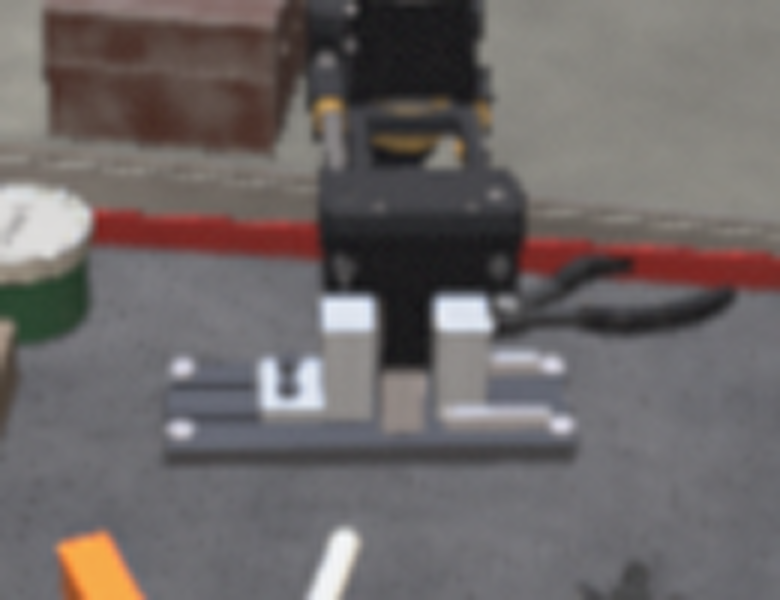

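The shim reached the bed as expected (TCP 0.0489 m against a computed 0.049 m). It sits square in the gap at columns 383–424. Now I release it and push the jaw.

Run:
```python
from h import *
a=np.radians(12.2); u=np.array([np.cos(a),np.sin(a)]); o=np.array([.4967,-.1757])
env.gripper_to(0.85); s=env.read_state(); p=s['position']
env.move_straight([p[0],p[1],.17],rate=.08)
q=o-.085*u
env.move_straight([*q,.17],rate=.15); env.gripper_to(0.0,30)
print('down',env.move_straight([*q,.034],rate=.08,force_limit=8))
env.dwell(.3); s=env.read_state(); print(s['position'],s['force'],s['clock'])
t=o-.03*u
h=env.move_straight([*t,.034],rate=.02,force_limit=15)
for i in range(3):
    s=env.read_state(); print(h,s['position'],'bedx',(s['position'][:2]-o)@u,'F',s['force'][:2]@u,s['force'],s['clock']); env.dwell(.5)
f=env.grab_frame('side')
c=proj(f,[.49,-.176,.06])[0].astype(int); I=cv2.resize(f['image'][c[1]-50:c[1]+50,c[0]-65:c[0]+65],None,fx=6,fy=6,interpolation=cv2.INTER_CUBIC); cv2.imwrite('pics/push.png',I)
```

```text
down False
[ 0.4136866  -0.19369131  0.03414327] [ 0.20604549  0.7821956  -0.82315376] 27.325
True [ 0.44597165 -0.18598616  0.03321131] bedx -0.05175641462282389 F -3.7181654031525504 [-3.54196455 -1.21231848  2.90254547] 29.1167
True [ 0.44560606 -0.18596637  0.03294009] bedx -0.052109565090456215 F -3.365468763709782 [-3.06813712 -1.73487818  2.65235877] 29.6167
True [ 0.44587414 -0.18593203  0.0329776 ] bedx -0.05184028713656884 F -4.072729262306218 [-3.98028932 -0.86280089  2.80018467] 30.1167
```

View pics/push.png

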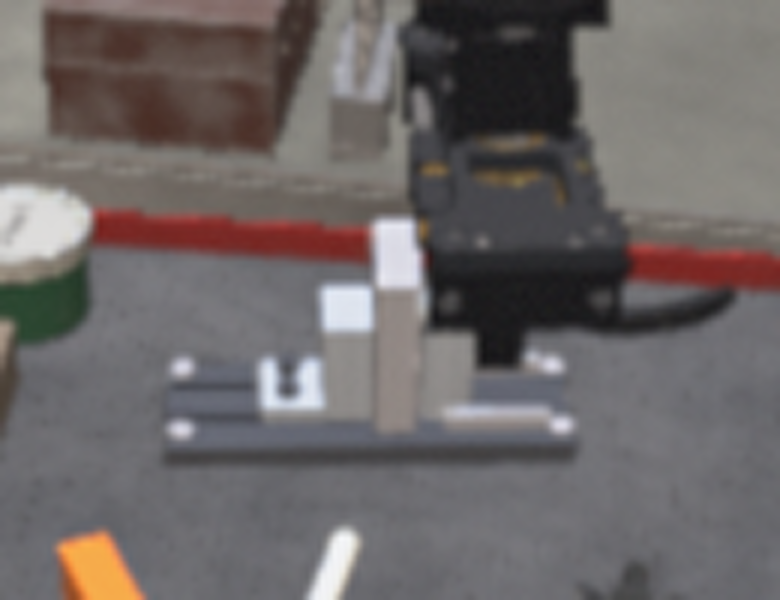

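The shim is upright between the jaw and the stop, and the jaw is moved, but the held force relaxed to about 4 N. I press on in small steps until the held force is around 15 N.

Run:
```python
from h import *
a=np.radians(12.2); u=np.array([np.cos(a),np.sin(a)]); o=np.array([.4967,-.1757])
x=-.0515
for i in range(16):
    x+=.001; env.move_straight([*(o+x*u),.034],rate=.01); env.dwell(.2)
    s=env.read_state(); F=-s['force'][:2]@u
    print(round(x,4),'bedx',round((s['position'][:2]-o)@u,4),'F',round(F,1),s['force'].round(1),round(s['clock'],1))
    if F>15: break
```

```text
-0.0505 bedx -0.0509 F 4.0 [-4.1 -0.  -2.5] 31.2
-0.0495 bedx -0.0502 F 4.3 [-4.5  0.4 -3. ] 31.6
-0.0485 bedx -0.0502 F 6.5 [-6.5 -0.6 -1.9] 32.1
-0.0475 bedx -0.0502 F 9.2 [-9.3 -0.5  0.3] 32.5
-0.0465 bedx -0.0502 F 11.2 [-11.   -1.9   2.1] 33.0
-0.0455 bedx -0.0502 F 12.9 [-12.4  -3.5   5.2] 33.4
-0.0445 bedx -0.0502 F 14.4 [-13.8  -4.5   5.7] 33.9
-0.0435 bedx -0.0503 F 16.1 [-15.3  -5.5   6.6] 34.3
```

The jaw stopped dead at bed x −50 mm, well short of its own limit, and the force rises against the stack. I check that it holds and view the final state.

Run:
```python
from h import *
env.dwell(1.0); s=env.read_state(); a=np.radians(12.2); print(s['force'], s['force'][:2]@[np.cos(a),np.sin(a)],s['position'])
f=env.grab_frame('side')
I=np.vstack([cv2.resize(f['image'][130:200,255:385],None,fx=4,fy=4,interpolation=cv2.INTER_CUBIC),cv2.resize(f['image'][205:275,235:365],None,fx=4,fy=4)]); cv2.imwrite('pics/final.png',I)
```

```text
[-15.28502148  -4.92196628   7.62643072] -15.979956457368143 [ 0.44755173 -0.18593488  0.03372094]
```

View pics/final.png

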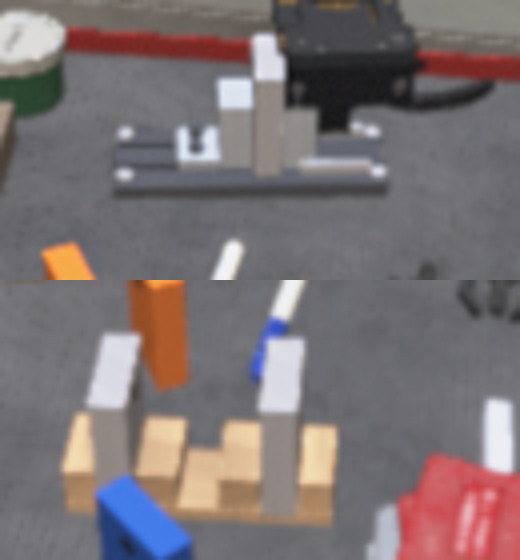

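The shim is upright and nipped between jaw and stop (upper part, around (268,105)). The other two shims still stand in the rack, and the push holds at a steady 16 N, so I hand it in.

```bash
python3 -c "
from workcell import env
print(env.close_job())"
```

```text
the job is handed in; nothing more can be done
None
```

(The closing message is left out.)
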